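# Turn the printed plate round and hold the curing lamp's dead-man key

### The job

The printed plate in the curing stand's slot has its smooth face to the lamp: lift it out, turn it round and put it back fully down in the slot, so that its ribbed face looks at the lamp, and let go of it. Only then press the dead-man key half-way down (12 of its 24 mm; never to the bottom, which trips it) with the hand and keep holding it there: the program finishes while the key is still held half-way. Leave the bottle, scraper and cup alone.

Things in the scene. Friction and masses are not known exactly. Their poses are not given: they have to be found in the camera images.
- stand: curing stand, fixed, grey base 180 x 140 x 12 mm with a black lamp panel (24 mm thick, 130 wide, top 124 mm above the table) and an aluminium slot. Origin on the table under the middle of the slot; its x axis points from the lamp to the slot and beyond (roughly away from the robot, within 0.35 rad), y along the slot, z up. The lamp's lit face is 87 mm from the slot's middle, on the -x side. The base reaches from x = -120 to +60 mm.
- slot (a point): middle of the slot's floor, 12 mm above the table, axes as the stand's. The slot is 12 mm wide (along x), 82 mm long (along y) and 24 mm deep; above that, flared lips widen to a mouth of about 27 mm, their top 33 mm above the slot's floor.
- plate: loose grey printed plate, about 65 g, 8 mm thick (its x), 70 mm wide (its y), 100 mm tall (its z). Origin at the centre of its bottom edge. It starts standing in the slot, its top 112 mm above the table. Its +x face carries three upright ribs (7 mm wide, 5 mm proud, from 38 to 60 mm above the bottom edge); the -x face is smooth. The top 40 mm are plain on both faces. At the start the ribbed face looks away from the lamp, its axes along the stand's.
- ribs (a point): centre of the ribbed face's middle rib, on its outer surface: 9 mm out along the plate's x, 49 mm above its bottom edge.
- key_top (a point): centre of the top of the dead-man key's round black cap (54 mm across), 87 mm above the table when free, on a fixed grey box 110 x 110 x 45 mm, whose sides may be turned by up to 0.5 rad. z up.
- key (a joint): travel of the dead-man key, m: 0 free, 0.012 half-way, 0.024 at the bottom; it goes straight down against a spring (about 1.5 N to start, 0.4 N more for each mm, about 6.3 N half-way) and springs back when let go.
- resin_bottle: bystander: black bottle, 64 mm across, 160 mm tall, standing beyond the work; origin under its centre.
- scraper: bystander: flat scraper 280 mm long, 20 mm thick handle, lying across beyond the work, origin about the middle of its underside.
- rinse_cup: bystander: white cup 68 mm across, 70 mm tall, beyond the work; origin under its centre.

How it is judged:
On the way, in this order (a step that is already met when the one before it is completed fails the run):
1. the plate is lifted clear of the slot (z of plate in the frame of slot above 0.04 m), for 0.1 s.
2. the plate stands fully down in the slot with its ribbed face to the lamp, let go (x of ribs in the frame of slot below -0.004 m and angle between plate's own z axis and vertical below 0.25 rad and horizontal distance between plate and slot below 0.012 m and z of plate in the frame of slot below 0.004 m and contact force between plate and the fingers below 0.05 N and linear speed of plate below 0.02 m/s), for 0.3 s.
3. the key is pressed about half-way (value of joint key between 0.008 and 0.016 m), for 0.3 s.
At the end, for the whole second after the job is handed in: The plate stands let go in the slot, at rest, ribbed face to the lamp: bottom within 4 mm of the slot's floor, within 12 mm of its middle, within 0.25 rad of upright. The robot's hand still presses the key (over 1 N), its travel between 8 and 16 mm, through the last second (all of step 2 and all of step 3 and (contact force between key and the fingers above 1 N or contact force between key and the arm above 1 N)); the arm keeps its last pose, push and grip.
It fails at once if the key is pushed to the bottom (over 21 mm) (value of joint key above 0.021 m).
It fails at once if the key is pressed (over 4 mm) before the plate stands turned in the slot (value of joint key above 0.004 m and not (x of ribs in the frame of slot below -0.004 m and angle between plate's own z axis and vertical below 0.25 rad and horizontal distance between plate and slot below 0.012 m and z of plate in the frame of slot below 0.004 m)).
It fails at once if the resin bottle is moved by more than 30 mm or tipped (distance of resin_bottle from where it was at the start of the episode above 0.03 m or angle between resin_bottle's own z axis and vertical above 0.4 rad).
It fails at once if the scraper is moved by more than 30 mm (distance of scraper from where it was at the start of the episode above 0.03 m).
It fails at once if the rinse cup is moved by more than 30 mm or tipped (distance of rinse_cup from where it was at the start of the episode above 0.03 m or angle between rinse_cup's own z axis and vertical above 0.4 rad).
It also fails if it takes over 61 s, if anything falls off the work surface, if the arm or the gripper's body presses on something with over 40 N, if the wrist force passes 120 N, or if a joint passes its speed limit or range.

### The arm

A 6-joint arm with a two-finger parallel gripper is mounted at the origin on the work surface. World frame = base frame: x ahead of the robot, y to its left, z up, the work surface at z = 0. Lengths are in m, angles in rad, forces in N, time in s.
With the tool pointing down it reaches from about 0.35 to 0.975 m from the base axis. Payload 4.9 kg.
Tool frame: the origin (TCP) lies on the centre line of the jaws, within the pads' length; the fingertips stand 11 mm ahead of it and the grasp point (between the pads) lies 8 mm behind it (manip.finger_overhang is the distance from the TCP to the fingertips, in m); y points along the fingers, z is the direction in which the jaws open and shut, and the axes are right-handed (so a half turn about y gives the same grasp; the last joint's range is limited). The gripper opens to 85 mm and grips with 20 to 120 N. Pads are 22 mm wide; open, the fingers measure 114 mm over their backs; the gripper's body (76 mm by 85 mm) begins 54 mm behind the grasp point. The pads swing forward as they close: fully open they stand 13 mm farther back than shut.
Start: joints at [-1.39, 0.053, 1.613, -0, 1.476, -0.119], TCP at [0.185, -0.597, 0.242] pointing down, gripper open.
Joint ranges: [-3.01, 3.01], [-1.01, 2.22], [0.06, 2.58], [-1.02, 4.17], [0.09, 2.62], [-3.14, 3.14]. Speed limits (rad/s): [2.57, 2.57, 3.14, 3.14, 3.14, 3.14].

### API

Orientations are given as a unit quaternion [w, x, y, z].
In Python, from plant import readout, cams, workorder, manip gives the robot as it stands.
- The arm moves only by the tool play_rows, never from a script. Its arguments are lists of equal length, an entry for each row: "slide": the shift along the tool's x, y, z in cm, a list of three; "yaw": the turn about the tool's y in degrees; "grip": the closure, from -1 (fully open) to 1 (shut), so that 0 is half open. In form: {"slide": [[x, y, z], ...], "yaw": [yaw, ...], "grip": [grip, ...]}. A call has 1 to 12 rows; each row shifts and turns the commanded pose from where the row before left it, along the tool's axes as they then stand; what a row does not reach is not made up. A row lasts 1/10 s, in which the tool goes at most 50 mm and 8.59 degrees, less where a joint would pass 70% of its speed; a pose out of reach is approached as far as the arm can. A call with a gripper value outside its range is refused whole. The fingers move at their own pace and stop on an object; the grip force is fixed at half the most. Time passes only in rows, so rows that do not move let the fingers close. It gives the time, the measured TCP pose, the force and the opening at its end, in the units of the state.
- readout.state(): the state, without advancing time (a new reading comes with each control period).
- cams.grab_frame(name): name is "side" or "top"; returns a dict with "image" (480x640x3 uint8, red, green, blue), "mtx" (3x3 intrinsics, pixels), "R" (3x3) and "t" (3): a world point X has camera coordinates R X + t. Camera axes: x right, y down, z forward; pixel columns grow to the right and rows downward; lengths in m; the calibration is good to about 2 mm. A picture is of the moment at which its call begins. There is no depth.
- workorder.job_done(): hands the job in, once; it reports no verdict.
The state is a dict: "time": time; "joint_pos": joint angles; "joint_vel": joint speeds; "joint_efforts": joint torques, N m; "tool_pos": TCP position; "tool_rot": TCP orientation; "contact_force": force on the tool from outside, world axes, zero at the start; "ft_torque": the same for the moment, N m; "gripper_width": opening from 0.0 (shut) to 1.0 (fully open).
Only numpy, scipy, OpenCV 4.12 (cv2) and the standard library are available. Lean on these libraries where they do the work, as an engineer would, in place of code of your own. Each camera call takes 0.05 s, during which the arm holds its last target.

## Working session

There is one attempt and no reset: what is moved stays moved. The work goes in short steps, Python scripts to look and compute and a tool call to move; the robot and the scene stay as the last step left them, time stands still between calls to the robot, and variables do not carry over. Pictures are saved under pics/ and viewed, and the job is handed in when it is done.

Besides the shell and the picture viewer there is one more tool, called after "Request:" as name(argument=value, ...), one argument or row to a line, values as JSON. play_rows: Moves the arm, as the interface text tells. Its arguments: {"type":"object","properties":{"slide":{"type":"array","items":{"type":"array","items":{"type":"number"}}},"yaw":{"type":"array","items":{"type":"number"}},"grip":{"type":"array","items":{"type":"number"}}},"required":["slide","yaw","grip"]}

```bash
mkdir -p pics; ls; python3 - <<'E'
from plant import readout, cams, workorder, manip
import cv2, numpy as np
print(readout.state()); print(manip.finger_overhang)
for n in("side","top"):
    f=cams.grab_frame(n); cv2.imwrite(f"pics/{n}0.png",f["image"][:,:,::-1])
    print(n,f["mtx"],f["R"],f["t"], -f["R"].T@f["t"])
    np.savez(f"{n}0.npz",**f)
E
```

```text
pics
{'time': 0.0, 'joint_pos': array([-1.39002426e+00,  5.33604322e-02,  1.61428210e+00,  4.23447775e-05,
        1.47597285e+00, -1.18992666e-01]), 'joint_vel': array([ 0.00111053, -0.00029485, -0.00078641, -0.00040268,  0.00023398,
        0.00045455]), 'joint_efforts': array([ 4.78802958e-04, -3.93679583e+01, -3.70177925e+01, -2.71463858e-05,
        7.07803789e-03, -9.23131438e-06]), 'tool_pos': array([ 0.18446903, -0.59654237,  0.24106787]), 'tool_rot': array([ 0.10557781, -0.10559219,  0.69989428, -0.69846375]), 'contact_force': array([-0.3956018 , -0.20046025,  0.49002799]), 'ft_torque': array([ 0.06910119, -0.01567834,  0.02129593]), 'gripper_width': 0.9986503399733979}
0.011
side [[499.86588122   0.         320.26857451]
 [  0.         499.86588122 237.41695306]
 [  0.           0.           1.        ]] [[-0.97220213 -0.23402958  0.00729226]
 [-0.17061062  0.68673049 -0.70660685]
 [ 0.16035909 -0.68820883 -0.70756878]] [0.64708674 0.18684472 0.904     ] [0.51601219 0.64526625 0.76694921]
top [[555.45576321   0.         326.25352281]
 [  0.         555.45576321 229.39311164]
 [  0.           0.           1.        ]] [[ 0.02584225 -0.99965834 -0.00392156]
 [-0.9978766  -0.02556118 -0.0599076 ]
 [ 0.0597869   0.00546138 -0.99819622]] [-0.01366686  0.67858276  1.08863155] [ 0.61240914 -0.00226225  1.12726658]
```

View pics/side0.png

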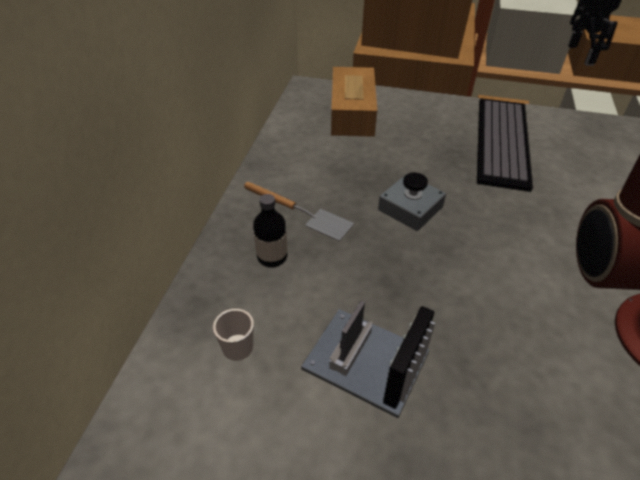

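View pics/top0.png

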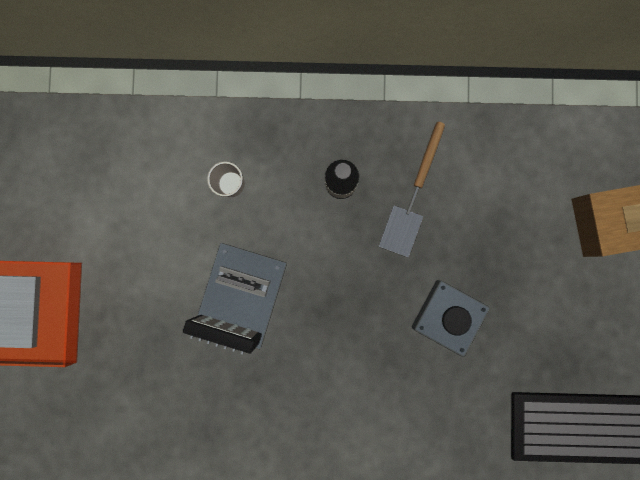

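The side view shows the stand near (370,360) and the key cap at about (415,182). In the top view the stand is near (243,290), the slot at about (242,281) and the key cap at about (457,320). I'll zoom in for corners.

```bash
python3 - <<'E'
import cv2, numpy as np
a=np.load("top0.npz")["image"][:,:,::-1]
cv2.imwrite("pics/tz0.png",cv2.resize(a[235:360,170:300],None,fx=6,fy=4.8*1,interpolation=cv2.INTER_CUBIC)[:600] if 0 else cv2.resize(a[235:360,170:300],None,fx=4.8,fy=4.8,interpolation=cv2.INTER_CUBIC))
b=np.load("side0.npz")["image"][:,:,::-1]
cv2.imwrite("pics/sz0.png",cv2.resize(b[295:415,295:445],None,fx=5,fy=5,interpolation=cv2.INTER_CUBIC))
cv2.imwrite("pics/tk0.png",cv2.resize(a[270:365,400:500],None,fx=5,fy=5,interpolation=cv2.INTER_CUBIC))
E
```

```text
(no output)
```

View pics/tz0.png

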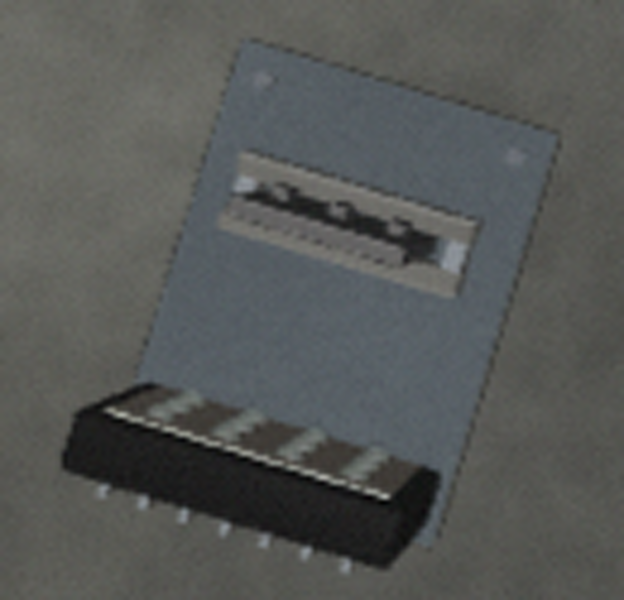

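View pics/sz0.png

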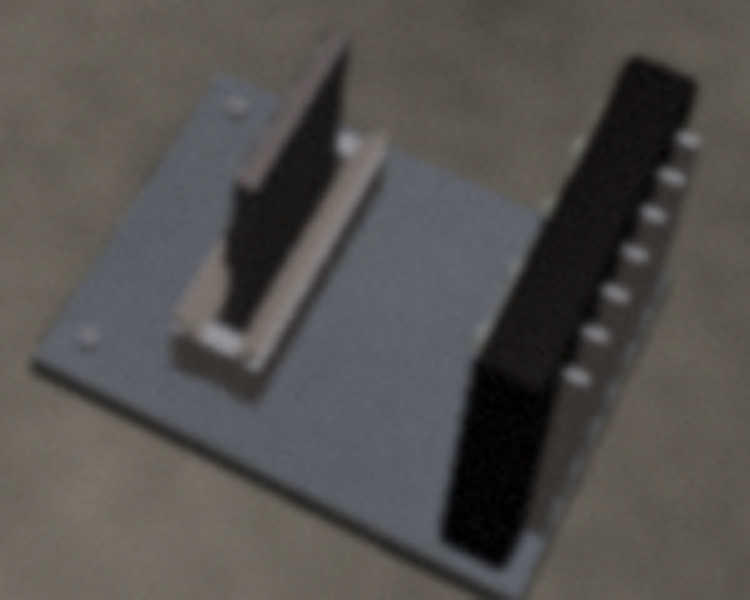

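View pics/tk0.png

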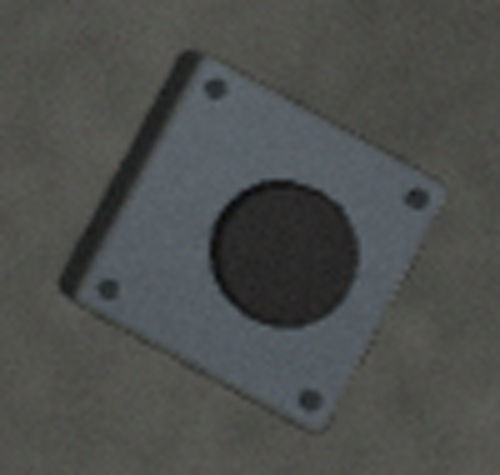

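```bash
cat > h.py <<'E'
import numpy as np
def ray(f,uv,z):
    R=f["R"];t=f["t"];K=f["mtx"];c=-R.T@t
    d=R.T@np.linalg.inv(K)@np.array([uv[0],uv[1],1.])
    return c+d*(z-c[2])/d[2]
def proj(f,X):
    p=f["mtx"]@(f["R"]@np.asarray(X)+f["t"]);return p[:2]/p[2]
E
python3 - <<'E'
from h import *
import cv2
T=dict(np.load("top0.npz"));S=dict(np.load("side0.npz"))
tz=lambda u,v:(170+(u+.5)/4.8-.5,235+(v+.5)/4.8-.5)
sz=lambda u,v:(295+(u+.5)/5-.5,295+(v+.5)/5-.5)
tk=lambda u,v:(400+(u+.5)/5-.5,270+(v+.5)/5-.5)
P=lambda n,a,b:print(n,np.round(a[:2],4),np.round(b[:2],4),'L',round(np.linalg.norm((a-b)[:2])*1e3,1),'ang of edge',round(np.arctan2(*(a-b)[1::-1][:2]) if 0 else np.arctan2((a-b)[1],(a-b)[0]),4),'mid',np.round((a+b)[:2]/2,4))
a=ray(T,tz(246,38),.012);b=ray(T,tz(560,131),.012);P('base far T',a,b);n=(a-b)/np.linalg.norm(a-b)
th=np.arctan2(n[1],n[0])-np.pi/2
print('th',th,'slot mid est from base', (a+b)/2-0.06*np.array([np.cos(th),np.sin(th),0]))
c=ray(S,sz(35,362),.012);d=ray(S,sz(222,72),.012);P('base far S',c,d)
q=[(240,151),(479,217),(461,298),(218,226)]
Q=[ray(T,tz(*x),.045) for x in q];P('lip far',Q[0],Q[1]);P('lip near',Q[3],Q[2]);print('lip mid',np.mean(Q,0))
q=[(382,135),(260,368),(176,325)]
Q=[ray(S,sz(*x),.045) for x in q];P('lip near S',Q[1],Q[0]);P('lip end S',Q[2],Q[1]);
u=(Q[1]-Q[0])/np.linalg.norm(Q[1]-Q[0])
a=ray(T,tz(235,207),.112);b=ray(T,tz(405,260),.112);P('plate top T',a,b)
a=ray(S,sz(240,183),.112);b=ray(S,sz(340,38),.112);P('plate top S',a,b)
a=ray(T,tz(70,412+0),.124)
im=T["image"];g=cv2.cvtColor(im,cv2.COLOR_RGB2GRAY)
m=(g<62).astype(np.uint8);n,l,s,ce=cv2.connectedComponentsWithStats(m)
i=l[320,457];print(s[i],ce[i]);print('key T',ray(T,ce[i],.087),'diam',s[i][2:4]/555.5*1.04)
q=[(190,55),(440,190),(320,430),(68,290)]
g=cv2.cvtColor(S["image"],cv2.COLOR_RGB2GRAY);m=(g<35).astype(np.uint8);n,l,s,ce=cv2.connectedComponentsWithStats(m)
i=l[181,415];print(s[i],ce[i]);print('key S',ray(S,ce[i],.087))
E
```

```text
base far T [0.6474 0.215 ] [0.6119 0.0823] L 137.3 ang of edge 1.3096 mid [0.6296 0.1486]
th -0.261217433297092 slot mid est from base [0.57165925 0.16411817 0.012     ]
base far S [0.6452 0.2204] [0.6089 0.0863] L 138.9 ang of edge 1.3068 mid [0.627  0.1533]
lip far [0.6005 0.2093] [0.5763 0.1115] L 100.7 ang of edge 1.3288 mid [0.5884 0.1604]
lip near [0.57  0.217] [0.5436 0.1177] L 102.7 ang of edge 1.3109 mid [0.5568 0.1674]
lip mid [0.57258495 0.16388554 0.045     ]
lip near S [0.5682 0.2237] [0.5448 0.124 ] L 102.5 ang of edge 1.3404 mid [0.5565 0.1738]
lip end S [0.5981 0.2148] [0.5682 0.2237] L 31.2 ang of edge -0.2905 mid [0.5832 0.2193]
plate top T [0.5799 0.1973] [0.5616 0.132 ] L 67.8 ang of edge 1.2967 mid [0.5708 0.1646]
plate top S [0.5822 0.2009] [0.5619 0.1375] L 66.5 ang of edge 1.2597 mid [0.5721 0.1692]
[442 306  30  30 695] [456.28776978 320.31223022]
key T [ 0.51188031 -0.24223979  0.087     ] diam [0.05616562 0.05616562]
[404 173  23  20 343] [414.86588921 181.65889213]
key S [ 0.51103235 -0.23164409  0.087     ]
```

```bash
cat >> h.py <<'E'
from scipy.spatial.transform import Rotation as Ro
def tool():
    from plant import readout
    s=readout.state();q=s["tool_rot"];return s,np.array(s["tool_pos"]),Ro.from_quat(np.r_[q[1:],q[0]]).as_matrix()
def go(target,zdir=None):
    s,p,R=tool()
    d=R.T@(np.asarray(target)-p)
    print('t',round(s['time'],2),'p',p.round(4),'F',np.round(s['contact_force'],1),'w',round(s['gripper_width'],3),'j6',round(s['joint_pos'][5],3))
    print('slide cm total',(d*100).round(2),'y dir',R[:,1].round(3),'zheading',round(np.degrees(np.arctan2(R[1,2],R[0,2])),2))
    if zdir is not None:
        ph=np.arctan2(R[1,2],R[0,2])
        # turn about tool y (pointing down): heading decreases with + angle
        dv=(np.degrees(ph)-zdir+180)%360-180
        print('yaw needed deg',round(dv,2))
E
python3 -c "
from h import *
s,p,R=tool();print(R.round(3))
go([.572,.165,.22],-14.9)"
```

```text
[[-0.955 -0.     0.295]
 [-0.295  0.002 -0.955]
 [-0.    -1.    -0.002]]
t 0.1 p [ 0.1845 -0.5966  0.2412] F [0.1 0.4 0.1] w 1.001 j6 -0.119
slide cm total [-59.52   2.25 -61.31] y dir [-0.     0.002 -1.   ] zheading -72.82
yaw needed deg -57.92
```

Request:
play_rows(
  slide=[
    [-2.5,0,-2.6],
    [-2.5,0,-2.6],
    [-2.5,0,-2.6],
    [-2.5,0,-2.6],
    [-2.5,0,-2.6],
    [-2.5,0,-2.6],
    [-2.5,0,-2.6],
    [-2.5,0,-2.6],
    [-2.5,0,-2.6],
    [-2.5,0,-2.6],
    [-2.5,0,-2.6],
    [-2.5,0,-2.6],
  ],
  yaw=[0,0,0,0,0,0,0,0,0,0,0,0],
  grip=[-0.3,-0.3,-0.3,-0.3,-0.3,-0.3,-0.3,-0.3,-0.3,-0.3,-0.3,-0.3],
)

```text
time: 1.3
tool_pos: [0.3792, -0.2089, 0.2419]
tool_rot: [0.105, -0.106, 0.699, -0.699]
contact_force: [-0.2, 0.1, 0.1]
gripper_width: 0.647
```

Request:
play_rows(
  slide=[
    [-2.5,0,-2.6],
    [-2.5,0,-2.6],
    [-2.5,0,-2.6],
    [-2.5,0,-2.6],
    [-2.5,0,-2.6],
    [-2.5,0,-2.6],
    [-2.5,0,-2.6],
    [-2.5,0,-2.6],
    [-2.5,0,-2.6],
    [-2.5,0,-2.6],
    [-2.5,0,-2.6],
    [0,0,0],
  ],
  yaw=[0,0,0,0,0,0,0,0,0,0,0,0],
  grip=[-0.3,-0.3,-0.3,-0.3,-0.3,-0.3,-0.3,-0.3,-0.3,-0.3,-0.3,-0.3],
)

```text
time: 2.5
tool_pos: [0.5579, 0.1471, 0.2414]
tool_rot: [0.107, -0.107, 0.699, -0.699]
contact_force: [0.3, -1.8, 0.9]
gripper_width: 0.648
```

Request:
play_rows(
  slide=[
    [0,0,0],
    [0,0,0],
    [0,0,0],
    [0,0,0],
    [0,0,0],
    [0,0,0],
    [0,0,0],
    [0,0,0],
  ],
  yaw=[-8,-8,-8,-8,-8,-8,-8,-2],
  grip=[-0.3,-0.3,-0.3,-0.3,-0.3,-0.3,-0.3,-0.3],
)

```text
time: 3.3
tool_pos: [0.5568, 0.1433, 0.2418]
tool_rot: [0.432, -0.432, 0.56, -0.56]
contact_force: [-0.3, -0.4, -1.2]
gripper_width: 0.65
```

```bash
python3 -c "
from h import *
from plant import cams
import cv2
go([.572,.165,.18],-14.9)
for n in('side','top'):
    f=cams.grab_frame(n); np.savez(n+'1.npz',**f); s,p,R=tool()
    tip=p+R[:,1]*.011; print(n,proj(f,tip),proj(f,p))
    u,v=proj(f,tip).astype(int); u=np.clip(u,80,560);v=np.clip(v,75,405)
    cv2.imwrite(f'pics/{n}1.png',cv2.resize(f['image'][v-75:v+75,u-80:u+80,::-1],None,fx=4,fy=4)); print(u-80,v-75)
"
```

```text
t 3.3 p [0.5568 0.1433 0.2418] F [-0.3 -0.4 -1.2] w 0.65 j6 0.379
slide cm total [-2.49  6.18  0.93] y dir [-0.001 -0.    -1.   ] zheading -14.68
yaw needed deg 0.22
side [370.7974268  255.98816677] [371.38786585 250.81977294]
290 180
top [236.94229041 295.02114185] [235.79990424 295.41674026]
156 220
```

View images.

View pics/side1.png

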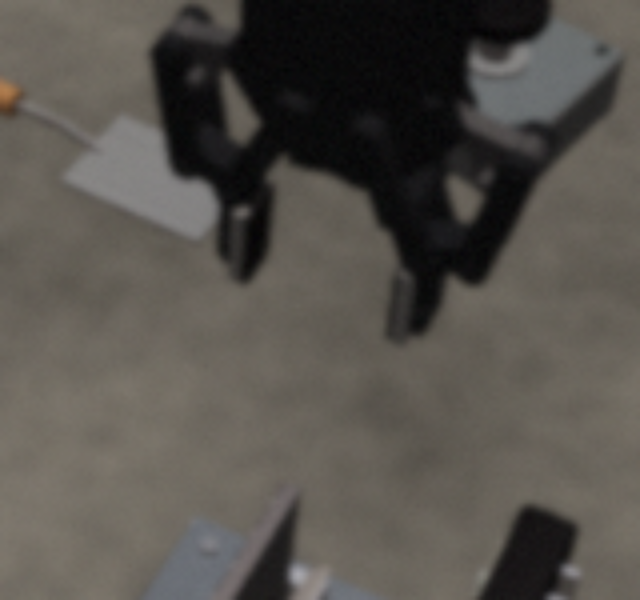

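View pics/top1.png

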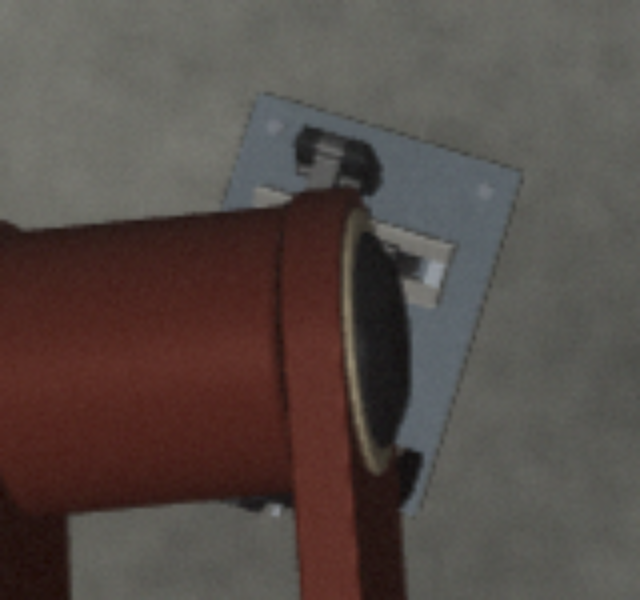

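Finger positions agree with the projection to within 2–3 px in the side view: the tips are at about (370,258) there and I predicted (371,256). Next I move over the plate and descend.

```bash
python3 -c "
from h import *
go([.5715,.167,.087],-14.9)"
```

```text
t 3.4 p [0.5569 0.1433 0.2418] F [-0.5 -1.4 -0.3] w 0.649 j6 0.382
slide cm total [-2.67 15.48  0.82] y dir [-0.001 -0.    -1.   ] zheading -14.87
yaw needed deg 0.03
```

Request:
play_rows(
  slide=[
    [-1.35,0,0.4],
    [-1.35,0,0.4],
    [0,2.5,0],
    [0,3,0],
    [0,2.5,0],
    [0,1.5,0],
    [0,0,0],
  ],
  yaw=[0,0,0,0,0,0,0],
  grip=[-0.3,-0.3,-0.3,-0.3,-0.3,-0.3,-0.3],
)

```text
time: 4.1
tool_pos: [0.5705, 0.1685, 0.1443]
tool_rot: [0.43, -0.433, 0.561, -0.559]
contact_force: [-0.1, 0.2, -0.5]
gripper_width: 0.653
```

```bash
cat > look.py <<'E'
import sys,cv2
from h import *
from plant import cams
tag=sys.argv[1]
for n in sys.argv[2:]:
    f=cams.grab_frame(n); np.savez(f'{n}{tag}.npz',**f)
    x0,y0=(285,240) if n=='side' else (165,215)
    cv2.imwrite(f'pics/{n}{tag}.png',cv2.resize(f['image'][y0:y0+150,x0:x0+160,::-1],None,fx=4,fy=4,interpolation=cv2.INTER_CUBIC))
E
python3 look.py 2 side; python3 -c "
from h import *
go([.5715,.167,.087],-14.9)"
```

```text
t 4.15 p [0.5717 0.1685 0.1464] F [1.1 0.1 0.4] w 0.652 j6 0.42
slide cm total [0.14 5.94 0.03] y dir [-0.002 -0.    -1.   ] zheading -14.81
yaw needed deg 0.09
```

View pics/side2.png

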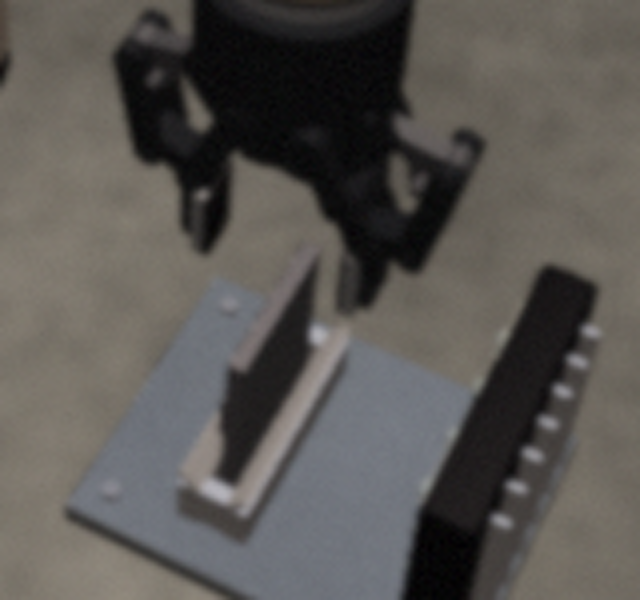

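The jaws straddle the plate top: the tip midpoint is at crop (277,279) and the plate-top middle at (275,308), which lines up once the tips are lowered. Descending and gripping.

Request:
play_rows(
  slide=[
    [0.1,2,0],
    [0,2,0],
    [0,1.5,0],
    [0,0.4,0],
    [0,0,0],
  ],
  yaw=[0,0,0,0,0],
  grip=[-0.3,-0.3,-0.3,-0.3,-0.3],
)

```text
time: 4.65
tool_pos: [0.5719, 0.1672, 0.0885]
tool_rot: [0.431, -0.431, 0.56, -0.56]
contact_force: [0.1, 0.5, 0.0]
gripper_width: 0.651
```

Request:
play_rows(
  slide=[
    [0,0,0],
    [0,0,0],
    [0,0,0],
    [0,0,0],
    [0,0,0],
    [0,0,0],
    [0,0,0],
    [0,0,0],
  ],
  yaw=[0,0,0,0,0,0,0,0],
  grip=[1,1,1,1,1,1,1,1],
)

```text
time: 5.45
tool_pos: [0.5724, 0.1673, 0.0893]
tool_rot: [-0.432, 0.431, -0.56, 0.561]
contact_force: [-1.7, 0.4, 5.5]
gripper_width: 0.079
```

```bash
python3 look.py 3 side; python3 -c "
from h import *
go([.5715,.167,.087],-14.9)"
```

```text
t 5.5 p [0.5724 0.1673 0.0893] F [-1.3  0.8  5.1] w 0.085 j6 0.418
slide cm total [ 0.05  0.23 -0.08] y dir [ 0.002  0.    -1.   ] zheading -14.82
yaw needed deg 0.08
```

View pics/side3.png

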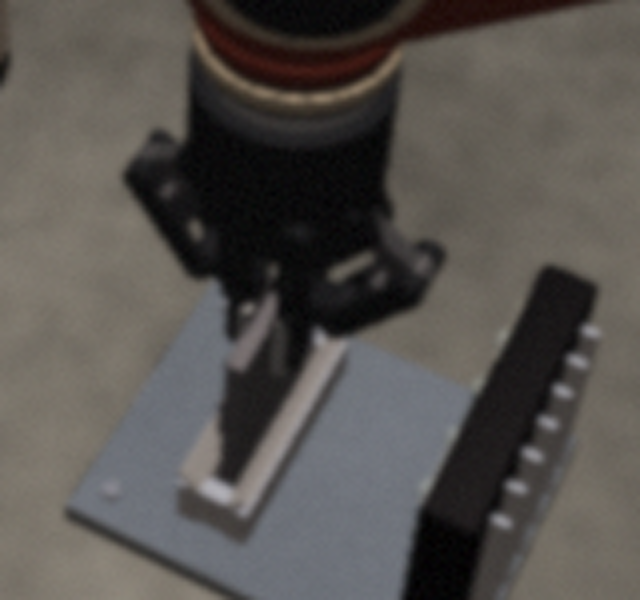

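The plate is gripped: width is about 0.08, and the pads show on both sides of it near crop (265,330). Lifting slowly.

Request:
play_rows(
  slide=[
    [0,-0.5,0],
    [0,-1,0],
    [0,-1,0],
    [0,-1.5,0],
    [0,-1.5,0],
    [0,-1.5,0],
    [0,-1,0],
    [0,0,0],
    [0,0,0],
  ],
  yaw=[0,0,0,0,0,0,0,0,0],
  grip=[1,1,1,1,1,1,1,1,1],
)

```text
time: 6.4
tool_pos: [0.5717, 0.1671, 0.1684]
tool_rot: [-0.431, 0.431, -0.56, 0.56]
contact_force: [-0.4, 0.3, -0.6]
gripper_width: 0.086
```

```bash
python3 look.py 4 side; python3 -c "
from h import *
go([.5724,.1673,.16],-14.9)"
```

```text
t 6.45 p [0.5713 0.1671 0.1676] F [ 0.1 -0.3 -1.9] w 0.084 j6 0.418
slide cm total [-0.05  0.76  0.1 ] y dir [-0.001 -0.    -1.   ] zheading -14.82
yaw needed deg 0.08
```

View pics/side4.png

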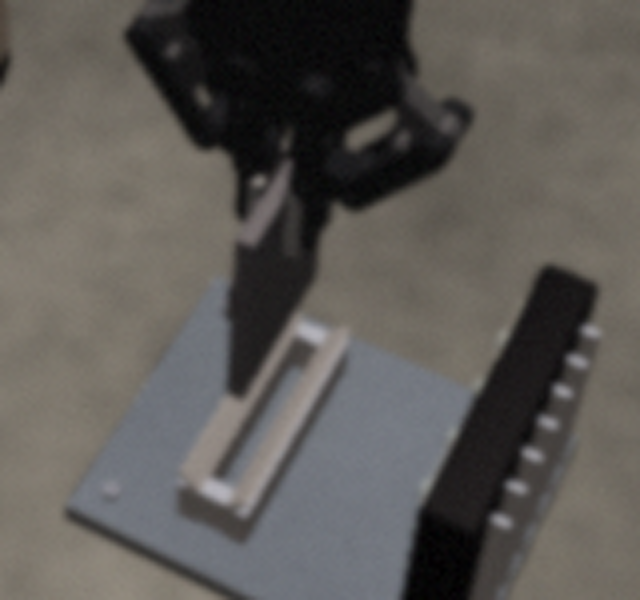

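The plate hangs clear of the slot: its lower near corner is at crop (238,397) and the empty slot runs from (215,490) to (312,330). Now the half turn.

Request:
play_rows(
  slide=[
    [0,0,0],
    [0,0,0],
    [0,0,0],
    [0,0,0],
    [0,0,0],
    [0,0,0],
    [0,0,0],
    [0,0,0],
    [0,0,0],
    [0,0,0],
    [0,0,0],
    [0,0,0],
  ],
  yaw=[-4,-8,-8,-8,-8,-8,-8,-8,-8,-8,-8,-8],
  grip=[1,1,1,1,1,1,1,1,1,1,1,1],
)

```text
time: 7.65
tool_pos: [0.5709, 0.167, 0.1668]
tool_rot: [-0.703, 0.703, -0.078, 0.076]
contact_force: [-1.2, 0.2, -0.8]
gripper_width: 0.082
```

Request:
play_rows(
  slide=[
    [0,0,0],
    [0,0,0],
    [0,0,0],
    [0,0,0],
    [0,0,0],
    [0,0,0],
    [0,0,0],
    [0,0,0],
    [0,0,0],
    [0,0,0],
    [0,0,0],
    [0,0,0],
  ],
  yaw=[-8,-8,-8,-8,-8,-8,-8,-8,-8,-8,-8,0],
  grip=[1,1,1,1,1,1,1,1,1,1,1,1],
)

```text
time: 8.85
tool_pos: [0.571, 0.167, 0.167]
tool_rot: [0.561, -0.56, -0.431, 0.432]
contact_force: [0.1, -0.2, -1.1]
gripper_width: 0.081
```

```bash
python3 look.py 5 side; python3 -c "
from h import *
go([.5724,.1673,.16],165.1)"
```

```text
t 8.9 p [0.5711 0.167  0.1672] F [0.3 0.5 0.5] w 0.086 j6 -2.721
slide cm total [ 0.06  0.72 -0.12] y dir [-0.002 -0.    -1.   ] zheading 165.02
yaw needed deg -0.08
```

View pics/side5.png

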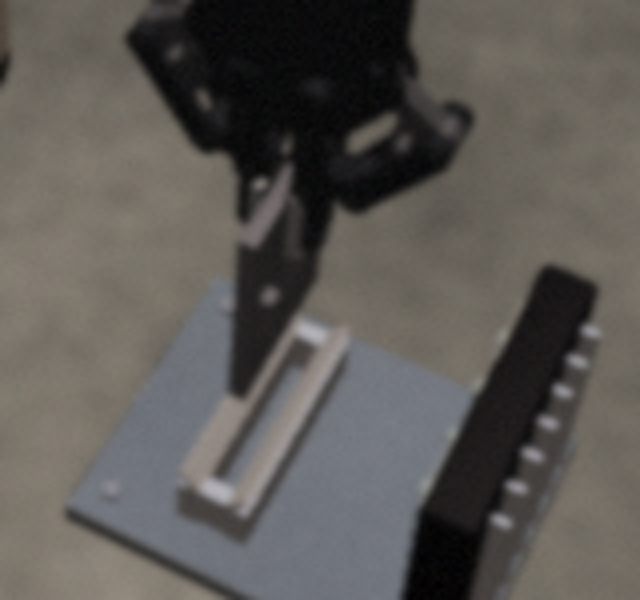

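The plate is turned: its lower near corner is still at crop (238,397), and a rib now shows at (268,295) on the lamp side. Lowering.

Request:
play_rows(
  slide=[
    [0,1,0],
    [0,1.5,0],
    [0,1,0],
    [0,1,0],
    [0,0.5,0],
    [0,0,0],
  ],
  yaw=[0,0,0,0,0,0],
  grip=[1,1,1,1,1,1],
)

```text
time: 9.5
tool_pos: [0.571, 0.167, 0.1168]
tool_rot: [0.561, -0.56, -0.431, 0.432]
contact_force: [0.4, 1.2, -0.6]
gripper_width: 0.082
```

```bash
python3 look.py 6 side; python3 -c "
from h import *
go([.5724,.1673,.0893],165.1)"
```

```text
t 9.55 p [0.5715 0.1671 0.1178] F [ 0.2  0.5 -0.6] w 0.081 j6 -2.723
slide cm total [ 0.04  2.85 -0.09] y dir [-0.001 -0.    -1.   ] zheading 165.17
yaw needed deg 0.07
```

View pics/side6.png

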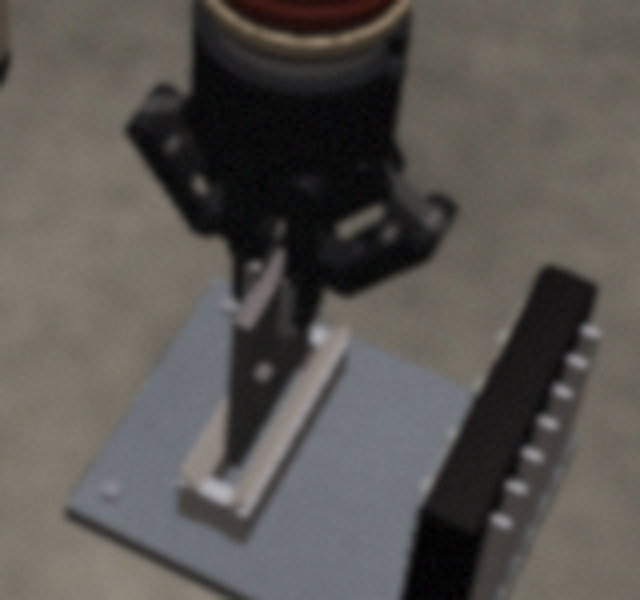

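It is centred in the mouth with the lower corner at crop (230,470). Continuing down while watching the force.

Request:
play_rows(
  slide=[
    [0,0.5,0],
    [0,0.5,0],
    [0,0.5,0],
    [0,0,0],
  ],
  yaw=[0,0,0,0],
  grip=[1,1,1,1],
)

```text
time: 9.95
tool_pos: [0.571, 0.167, 0.1022]
tool_rot: [0.561, -0.56, -0.431, 0.432]
contact_force: [0.7, -0.5, -0.4]
gripper_width: 0.085
```

Request:
play_rows(
  slide=[
    [0,0.4,0],
    [0,0.4,0],
    [0,0.3,0],
    [0,0,0],
    [0,0,0],
  ],
  yaw=[0,0,0,0,0],
  grip=[1,1,1,1,1],
)

```text
time: 10.45
tool_pos: [0.5717, 0.1671, 0.0922]
tool_rot: [0.56, -0.56, -0.431, 0.431]
contact_force: [-0.2, 0.2, -0.4]
gripper_width: 0.082
```

```bash
python3 look.py 7 side; python3 -c "
from h import *
go([.5724,.1673,.0893],165.1)"
```

```text
t 10.5 p [0.5718 0.1671 0.0924] F [-0.2 -0.1  0.1] w 0.086 j6 -2.723
slide cm total [ 0.03  0.31 -0.05] y dir [ 0.  0. -1.] zheading 165.18
yaw needed deg 0.08
```

View pics/side7.png

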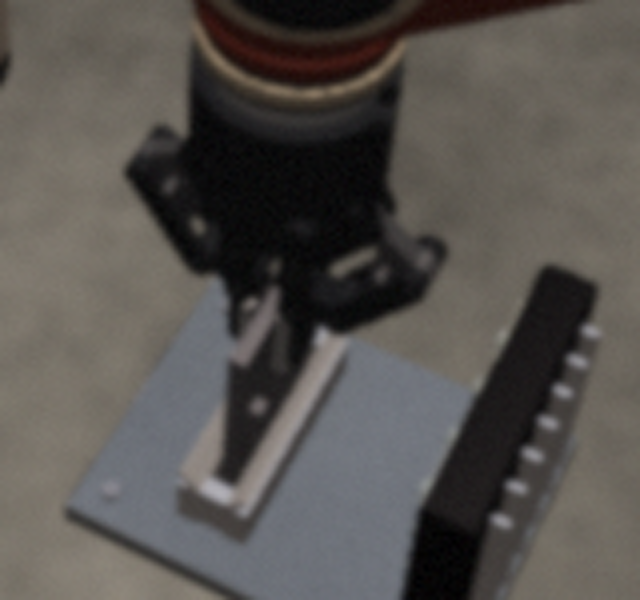

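No resistance, about 3 mm to go. I lower until it touches, then release.

Request:
play_rows(
  slide=[
    [0,0.1,0],
    [0,0.1,0],
    [0,0.1,0],
    [0,0,0],
  ],
  yaw=[0,0,0,0],
  grip=[1,1,1,1],
)

```text
time: 10.9
tool_pos: [0.5718, 0.1671, 0.0894]
tool_rot: [-0.56, 0.56, 0.431, -0.431]
contact_force: [-0.5, -0.2, -0.7]
gripper_width: 0.086
```

Request:
play_rows(
  slide=[
    [0,0,0],
    [0,0,0],
    [0,0,0],
    [0,0,0],
    [0,0,0],
    [0,0,0],
  ],
  yaw=[0,0,0,0,0,0],
  grip=[0.5,-0.3,-0.3,-0.3,-0.3,-0.3],
)

```text
time: 11.5
tool_pos: [0.5717, 0.1671, 0.0893]
tool_rot: [-0.56, 0.56, 0.431, -0.431]
contact_force: [-0.3, -0.4, 0.5]
gripper_width: 0.652
```

```bash
python3 look.py 8 side; python3 -c "
from h import *
go([.5724,.1673,.0893],165.1)"
```

```text
t 11.55 p [0.5717 0.1671 0.0893] F [0.4 0.  0.3] w 0.653 j6 -2.723
slide cm total [ 0.03  0.   -0.06] y dir [ 0.  0. -1.] zheading 165.18
yaw needed deg 0.08
```

View pics/side8.png

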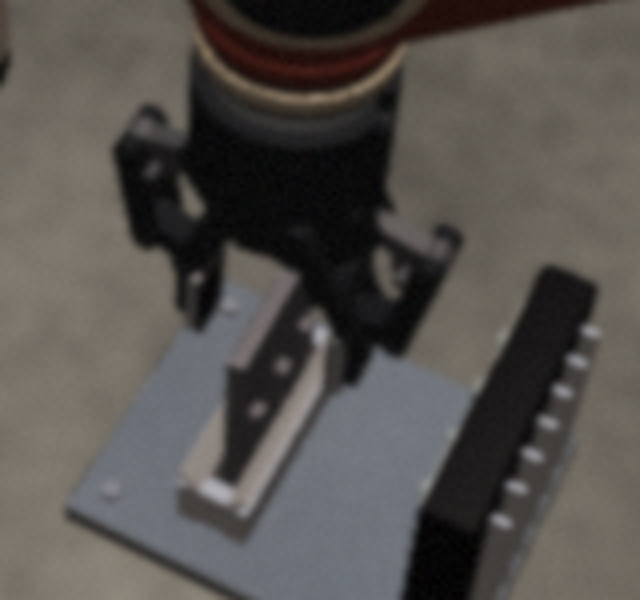

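Released: the three ribs face the lamp at crop (258,408), (282,365) and (305,325), and the top corner is back at its original pixel, about (234,367). Raising the hand.

Request:
play_rows(
  slide=[
    [0,-1,0],
    [0,-2,0],
    [0,-3,0],
    [0,-3,0],
    [0,-3,0],
    [0,-1,0],
    [0,0,0],
  ],
  yaw=[0,0,0,0,0,0,0],
  grip=[-0.3,-0.3,-0.3,-0.3,-0.3,-0.3,-0.3],
)

```text
time: 12.25
tool_pos: [0.5729, 0.1673, 0.222]
tool_rot: [-0.56, 0.561, 0.433, -0.43]
contact_force: [0.1, 0.7, 0.9]
gripper_width: 0.652
```

```bash
python3 look.py 9 side; python3 -c "
from h import *
go([.5115,-.239,.24])
T=dict(np.load('top0.npz'));S=dict(np.load('side0.npz'))
import cv2
s=S['image'][155:235,370:460,::-1];cv2.imwrite('pics/sk0.png',cv2.resize(s,None,fx=6,fy=6,interpolation=cv2.INTER_CUBIC))
for c in ([.5115,-.239],[.512,-.242],[.511,-.236]):
  for f in(T,S):
    q=np.array([proj(f,[c[0]+.027*np.cos(a),c[1]+.027*np.sin(a),.087]) for a in np.linspace(0,6.28,60)])
    print(c,q.min(0).round(1),q.max(0).round(1))
"
```

```text
t 12.3 p [0.5718 0.1671 0.2196] F [-0.3 -0.3 -0.2] w 0.65 j6 -2.723
slide cm total [-40.81  -2.06  -4.56] y dir [ 0.001  0.    -1.   ] zheading 165.18
[0.5115, -0.239] [440.  305.8] [469.1 335.2]
[0.5115, -0.239] [402.5 172. ] [427.5 187.5]
[0.512, -0.242] [441.6 305.6] [470.7 334.9]
[0.512, -0.242] [402.5 171.1] [427.4 186.6]
[0.511, -0.236] [438.4 306.1] [467.5 335.4]
[0.511, -0.236] [402.6 172.8] [427.6 188.4]
```

View pics/side9.png

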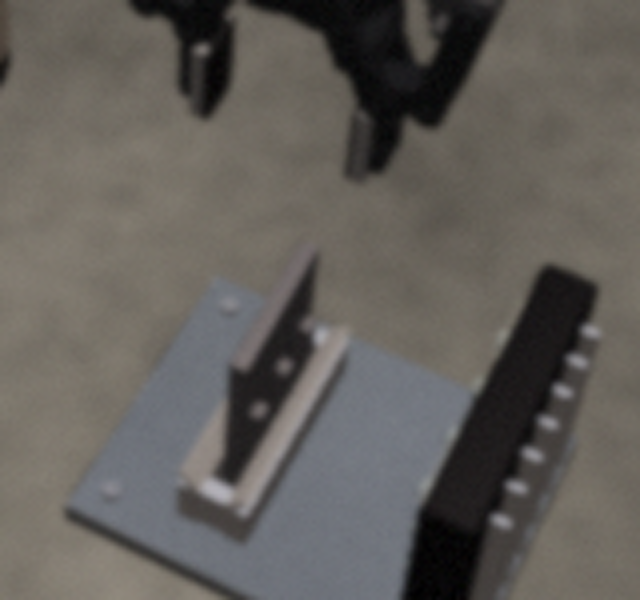

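View pics/sk0.png

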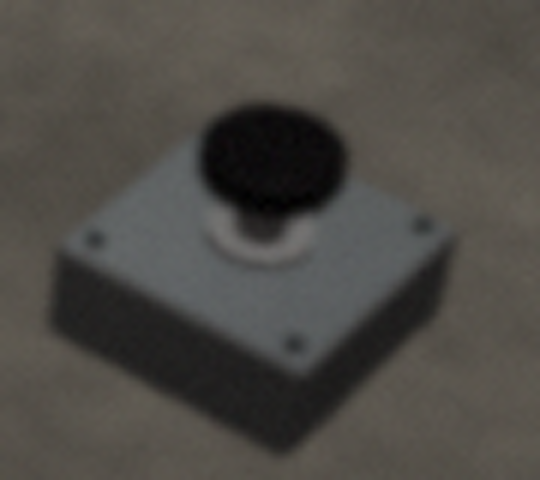

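The plate stands exactly where it started, top edge from crop (315,245) to (233,365), with ribs to the lamp. I unwind the wrist (joint 6) before going to the key, closing the fingers.

Request:
play_rows(
  slide=[
    [0,0,0],
    [0,0,0],
    [0,0,0],
    [0,0,0],
    [0,0,0],
    [0,0,0],
    [0,0,0],
    [0,0,0],
    [0,0,0],
    [0,0,0],
    [0,0,0],
    [0,0,0],
  ],
  yaw=[8,8,8,8,8,8,8,8,8,8,8,0],
  grip=[1,1,1,1,1,1,1,1,1,1,1,1],
)

```text
time: 13.5
tool_pos: [0.5705, 0.1669, 0.2164]
tool_rot: [-0.702, 0.703, -0.08, 0.077]
contact_force: [-0.1, 0.1, -0.5]
gripper_width: -0.001
```

```bash
python3 -c "
from h import *
go([.512,-.240,.22])"
```

```text
t 13.5 p [0.5705 0.1669 0.2164] F [-0.1  0.1 -0.5] w -0.001 j6 -1.188
slide cm total [  3.32  -0.3  -40.97] y dir [-0.004 -0.001 -1.   ] zheading 77.19
```

Request:
play_rows(
  slide=[
    [0.3,0,-3.7],
    [0.3,0,-3.7],
    [0.3,0,-3.7],
    [0.3,0,-3.7],
    [0.3,0,-3.7],
    [0.3,0,-3.7],
    [0.3,0,-3.7],
    [0.3,0,-3.7],
    [0.3,0,-3.7],
    [0.3,0,-3.7],
    [0.3,0,-3.7],
    [0,0,0],
  ],
  yaw=[0,0,0,0,0,0,0,0,0,0,0,0],
  grip=[1,1,1,1,1,1,1,1,1,1,1,1],
)

```text
time: 14.7
tool_pos: [0.5121, -0.2403, 0.2176]
tool_rot: [-0.703, 0.703, -0.08, 0.079]
contact_force: [1.2, 0.6, -0.0]
gripper_width: 0.001
```

```bash
python3 -c "
from h import *
go([.512,-.240,.13])"
```

```text
t 14.7 p [ 0.5121 -0.2403  0.2176] F [ 1.2  0.6 -0. ] w 0.001 j6 -1.915
slide cm total [0.   8.76 0.03] y dir [-0.002  0.    -1.   ] zheading 77.08
```

Request:
play_rows(
  slide=[
    [0,2.5,0],
    [0,3,0],
    [0,2.5,0],
    [0,1.5,0],
    [0,1,0],
    [0,0,0],
    [0,0,0],
  ],
  yaw=[0,0,0,0,0,0,0],
  grip=[1,1,1,1,1,1,1],
)

```text
time: 15.4
tool_pos: [0.5141, -0.2372, 0.1152]
tool_rot: [-0.703, 0.703, -0.078, 0.079]
contact_force: [0.0, 0.1, 0.4]
gripper_width: -0.003
```

```bash
python3 -c "
from h import *
import cv2
from plant import cams
go([.512,-.240,.098])
f=cams.grab_frame('side');np.savez('side10.npz',**f)
cv2.imwrite('pics/side10.png',cv2.resize(f['image'][120:240,355:475,::-1],None,fx=5,fy=5,interpolation=cv2.INTER_CUBIC))"
```

```text
t 15.4 p [ 0.5141 -0.2372  0.1152] F [0.  0.1 0.4] w -0.003 j6 -1.911
slide cm total [-0.15  1.72 -0.32] y dir [ 0.001 -0.001 -1.   ] zheading 77.21
```

View pics/side10.png

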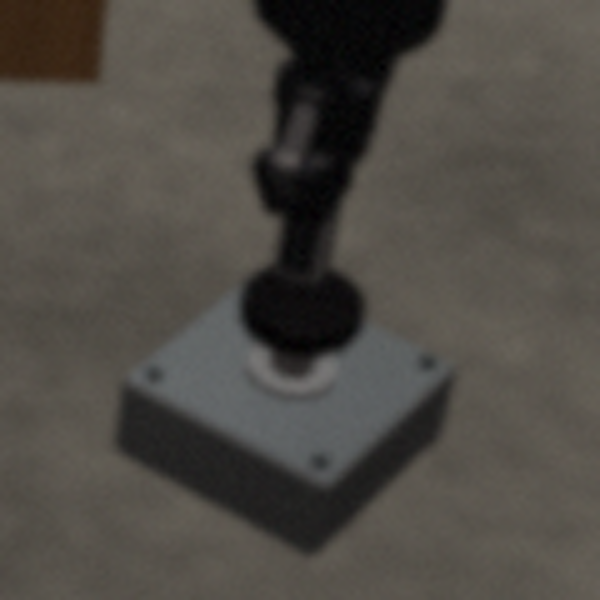

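The shut tips are over the cap: tips near crop (302,275), cap centre near (302,305). I step down and watch the force.

Request:
play_rows(
  slide=[
    [-0.1,0.4,-0.3],
    [0,0.4,0],
    [0,0.4,0],
    [0,0,0],
    [0,0,0],
    [0,0,0],
  ],
  yaw=[0,0,0,0,0,0],
  grip=[1,1,1,1,1,1],
)

```text
time: 16.05
tool_pos: [0.512, -0.2398, 0.1024]
tool_rot: [-0.703, 0.703, -0.079, 0.079]
contact_force: [-0.4, -0.3, -0.0]
gripper_width: -0.001
```

Request:
play_rows(
  slide=[
    [0,0.2,0],
    [0,0.2,0],
    [0,0.2,0],
    [0,0,0],
    [0,0,0],
  ],
  yaw=[0,0,0,0,0],
  grip=[1,1,1,1,1],
)

```text
time: 16.55
tool_pos: [0.512, -0.2398, 0.0966]
tool_rot: [-0.703, 0.703, -0.079, 0.079]
contact_force: [-0.3, 0.3, 2.3]
gripper_width: 0.001
```

Request:
play_rows(
  slide=[
    [0,0.2,0],
    [0,0.2,0],
    [0,0,0],
    [0,0,0],
    [0,0,0],
  ],
  yaw=[0,0,0,0,0],
  grip=[1,1,1,1,1],
)

```text
time: 17.05
tool_pos: [0.5121, -0.2398, 0.0925]
tool_rot: [-0.703, 0.703, -0.079, 0.079]
contact_force: [-1.0, 1.1, 4.3]
gripper_width: -0.006
```

Contact at TCP 0.098 as expected, and the forces agree with the spring. Going another 6 mm.

Request:
play_rows(
  slide=[
    [0,0.2,0],
    [0,0.2,0],
    [0,0.2,0],
    [0,0,0],
    [0,0,0],
    [0,0,0],
  ],
  yaw=[0,0,0,0,0,0],
  grip=[1,1,1,1,1,1],
)

```text
time: 17.65
tool_pos: [0.5121, -0.2399, 0.0867]
tool_rot: [-0.703, 0.703, -0.079, 0.079]
contact_force: [-1.6, 1.0, 5.0]
gripper_width: 0.001
```

```bash
python3 -c "
from h import *
import cv2
from plant import cams
F=[]
f=cams.grab_frame('side');
for i in range(4):
    t=cams.grab_frame('top'); s,p,R=tool(); F.append(s['contact_force'][2]); 
print(F,np.mean(F)); go([.512,-.240,.086])
a=f['image'][235:385,285:445,::-1];b=f['image'][110:260,355:515,::-1]
cv2.imwrite('pics/side11.png',cv2.resize(np.hstack([a,b]),None,fx=2.5,fy=2.5,interpolation=cv2.INTER_CUBIC))
cv2.imwrite('pics/top11.png',cv2.resize(t['image'][235:360,170:300,::-1],None,fx=4.8,fy=4.8,interpolation=cv2.INTER_CUBIC))
"
```

```text
[np.float64(6.55406340725649), np.float64(6.412982020182102), np.float64(7.0785886378248195), np.float64(6.23111541121716)] 6.569187369120143
t 17.9 p [ 0.5121 -0.2399  0.0867] F [-1.6  0.7  6.2] w 0.002 j6 -1.917
slide cm total [-0.01  0.07 -0.02] y dir [ 0. -0. -1.] zheading 77.18
```

View pics/side11.png

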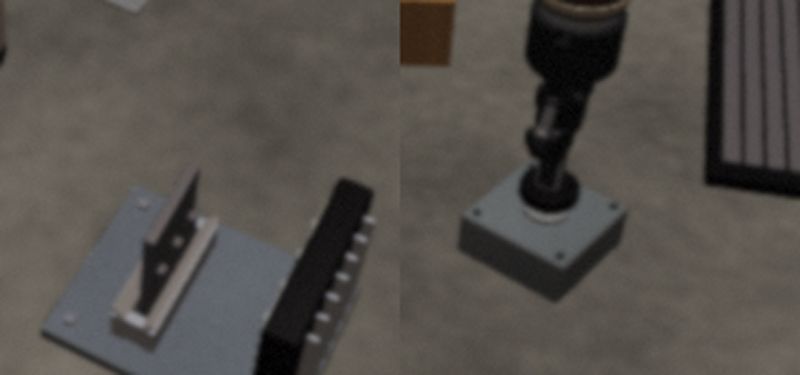

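View pics/top11.png

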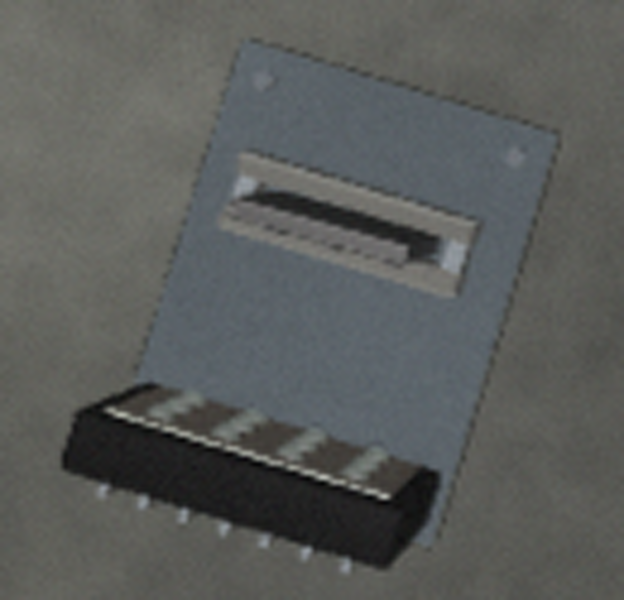

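The plate stands turned in the slot: the ribs show on the lamp side, and the top edge at top-crop (240,205)–(408,258) matches the start. The key is held at about 11–12 mm by both geometry and spring force. One short hold, then hand in.

Request:
play_rows(
  slide=[
    [0,0,0],
    [0,0,0],
    [0,0,0],
    [0,0,0],
  ],
  yaw=[0,0,0,0],
  grip=[1,1,1,1],
)

```text
time: 18.3
tool_pos: [0.5121, -0.2399, 0.0867]
tool_rot: [-0.703, 0.703, -0.079, 0.079]
contact_force: [-0.5, 0.5, 5.7]
gripper_width: 0.006
```

```bash
python3 -c "
from plant import workorder
print(workorder.job_done())"
```

```text
the job is handed in; nothing more can be done
None
```

I lifted the plate out, turned it 180° and put it back in the slot. After letting go of it, I pressed the dead-man key about half-way with the shut fingers. I handed the job in at about 18.3 s with the key still held.

**Plate:** the last pictures show it upright and at rest in the slot, with its ribs to the lamp. Its top edge is within a pixel or two of where it started, in both camera views.

**Key:** the fingertip height gives about 11.3 mm of travel, and the average force of about 6.5 N gives about 12.5 mm. Single force readings varied between 5 and 7 N, and all of these fall inside the 8–16 mm window.

**Disagreement between cameras:** the two cameras differed by about 5 mm in y on the stand. My first rough reading of the key differed by about 10 mm in y, because the side view also took in the edge of the cap. I used a value between the two views for the plate. For the key I stayed close to the top view. The grasp, the fit in the slot and the first touch on the key all went as expected.

I never moved near the bottle, scraper or cup, but I did not measure their positions again at the end.

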